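Hold the convertible over the road

ROBOT

A 6-joint arm with a two-finger parallel gripper is mounted at the origin on the work surface. World frame = base frame: x ahead of the robot, y to its left, z up, the work surface at z = 0. Lengths are in m, angles in degrees, forces in N, time in s.
With the tool pointing down it reaches from about 0.35 to 0.875 m from the base axis. Payload 4.2 kg.
Tool frame: the origin (TCP) lies on the centre line of the jaws, within the pads' length; the fingertips stand 19 mm ahead of it and the grasp point (between the pads) is the TCP; z points along the fingers, y is the line along which they close (so a half turn about z gives the same grasp; the last joint's range is limited). The gripper opens to 87 mm and grips with 3 to 60 N. Pads are 19 mm wide; open, the fingers measure 117 mm over their backs; the gripper's body (75 mm by 190 mm) begins 51 mm behind the grasp point.
Start: joints at [88.041, 22.042, 0.453, 0, -68.411, -14.817], TCP at [0.18, 0.598, 0.242] pointing down, gripper open.
Joint ranges: [-179.83, 179.83], [-69.29, 118.12], [-61.27, 80.66], [-181.25, 117.63], [-171.15, -9.14], [-177.46, 177.46]. Speed limits (degrees/s): [159.86, 159.86, 180, 180, 180, 180].

INTERFACE

Orientations are given as a 3x3 rotation matrix whose columns are the frame's x, y, z axes.
In Python, from station import sense, capture, finish_job, search_frame, masks_of gives the robot as it stands.
- The arm moves only by the tool drive_tool, never from a script. Its argument "rows" is a list of rows, each a list of 7 numbers: the opening in per cent of the stroke, from 0 (shut) to 100 (fully open), then the shift along the world's x, y, z in mm, then the turn, a rotation vector about the world's x, y, z in rad. In form: [[fingers, dx, dy, dz, wx, wy, wz], ...]. A call has 1 to 5 rows; each row shifts and turns the commanded pose from where the row before left it; what a row does not reach is not made up. A row lasts 1/12 s, in which the tool goes at most 41.7 mm and 7.16 degrees, less where a joint would pass 70% of its speed; a pose out of reach is approached as far as the arm can. A call is refused whole if a number of a shift passes 41.7 or a number of a turn 0.125, either way. A call with a gripper value outside its range is refused whole. The fingers move at their own pace and stop on an object; the grip force is fixed at half the most. Time passes only in rows, so rows that do not move let the fingers close. It gives the time, the measured TCP pose, the force, the opening and the grip force at its end, in the units of the state.
- sense(): the state, without advancing time (a new reading comes with each control period).
- capture(name): name is "scene" or "side" or "wrist"; returns a dict with "frame" (420x560x3 uint8, red, green, blue), "z_map" (420x560 float32, m along the optical axis (not along the pixel's ray), 0 where there is no reading), "fx", "fy", "cx", "cy" (pixels), "R" (3x3) and "t" (3): a world point X has camera coordinates R X + t; the wrist camera has in their place "T_tool_cam" (4x4, takes a point from camera to tool coordinates, whose origin is the TCP and whose axes are the flange's). Camera axes: x right, y down, z forward; pixel columns grow to the right and rows downward; lengths in m; the calibration is good to about 2 mm. The wrist camera is an equidistant fisheye: a pixel r from the principal point sees the ray r / f radians off the axis. A picture is of the moment at which its call begins: read the wrist's pose just before it.
- finish_job(): hands the job in; it is judged then, once.
Trained networks look in a picture, given as the dict that the camera call returned (one of the last four; its "shot" number tells which), for a name from the list of things; names that differ only in an ending like _2 or _b are one class to them, and where a whole thing is asked for, a point or a joint stands for the part that bears it (a point fixed in the world has none). Each returns a list of dicts, best first, with "p" (0 to 1); they miss things now and then, are a little off and sometimes report something else, mostly with a low value. They report only what shows in the picture. A call takes as long as a camera call. They do not tell look-alikes from the thing itself.
- search_frame(label, picture): "xy" ([column, row] in pixels, amid what is visible of it).
- masks_of(label, picture): "region" (420x560 bool, what is visible of it) and "xy" ([column, row] in pixels, amid what is visible of it).
The state is a dict: "time_s": time; "joints": joint angles; "joint_velocities": joint speeds; "effort": joint torques, N m; "tcp_pos": TCP position; "ee_rot": TCP orientation; "wrist_force": force on the tool from outside, world axes, zero at the start; "moment": the same for the moment, N m; "gripper_width": opening from 0.0 (shut) to 1.0 (fully open); "gripper_force": force on a finger pad.
Only numpy, scipy, OpenCV 4.12 (cv2) and the standard library are available. Lean on these libraries where they do the work, as an engineer would, in place of code of your own. Each camera call takes 0.05 s, during which the arm holds its last target. There are 200 camera calls.

TASK

Draw the purple toy convertible backwards out of the sloping orange stand, bring it level with its wheels down, and turn it in line with the road in the aluminium tray (nose to either end). Hold it still over the middle of the road, about 15 cm above it, and finish while still holding it there in the gripper: do not put it down or let go. Leave the road blocks, digger, bus, cone and garage door as they are.

Things in the scene. Friction and masses are not known exactly. Their poses are not given: they have to be found in the camera images.
- car_mid (a point): Centre of the loose purple die-cast convertible (0.13-0.27 kg), 120 mm long (x; nose to -x), 48 wide (y), z out of its top. The point is 18 mm above the wheels' underside; flat parallel sides 48 mm apart run 8 mm below to 8 mm above it. The windscreen, 10-17 mm ahead of the point, rises 20 mm above it. At the start it sits nose down, x rising 40 degrees, top leaning towards the robot
- stand: Fixed orange and grey car stand; origin on the table under the car, z up. Its slot rises 40 degrees towards the stand's +x, roughly away from the robot. Only the nose is in a sleeve; behind it the car rests on a rail 38 mm wide, 5 thick, on a post 24 wide, so both sides of the car's middle are free for fingers, also below its wheels. Base 150 x 80 x 8 mm; all lower than 105 mm
- slot_mouth (a point): Middle of the floor at the sleeve's open end, 46 mm above the table; frame as the stand's. The sleeve (54 mm wide inside, 64 outside, roof 32 to 36 mm above its floor, nose stop) covers the first 34 mm of the car's nose, so the car cannot be lifted straight out: it is drawn out tail first along the slope and is free after 34 mm, well clear after 60
- road_mid (a point): Point at the middle of the road: centre of the fixed aluminium tray (110 mm in its x, 260 mm in its y, rim 18 mm high), at the height of the blocks' top, 20 mm above the table. The road runs along this frame's y axis; z is up.
- block0_mid (a point): Centre of wooden road block 0 (loose, 74 x 76 x 16 mm, grey lane with a white dash), lying in the tray at its -y end. Bystander.
- block1_mid (a point): Centre of wooden road block 1 (loose, 74 x 76 x 16 mm, grey lane with a white dash), lying in the tray in the middle. Bystander.
- block2_mid (a point): Centre of wooden road block 2 (loose, 74 x 76 x 16 mm, grey lane with a white dash), lying in the tray at its +y end. Bystander.
- digger: Loose yellow plastic digger, about 155 x 65 x 90 mm, bystander; origin under its middle, boom to its -x.
- bus: Loose red wooden bus, 120 x 50 x 60 mm, bystander; origin under its middle, long along its x.
- cone: Loose small orange traffic cone, 34 mm square foot, 50 mm high, bystander; origin under its middle.
- garage_door_handle (a point): Knob on the white swing door of the fixed blue garage (150 x 150 mm, 108 mm high with a red roof) at the back; the door, 124 mm wide, stands partly open to the robot's side and turns about an upright hinge. Bystander.
Not all that is in view belongs to the job. Leave any turquoise or yellow look-alike of the part that bears car_mid alone.

How it is judged:
By the outcome, as a careful person would: the job done as asked, in the order asked, and still so for the second after the job is handed in, while the arm keeps its last pose, push and grip.
It also fails if it takes over 32 s, if anything falls off the work surface, if the arm or the gripper's body presses on something with over 40 N, if the wrist force passes 120 N, or if a joint passes its speed limit or range.

## Working session

There is one attempt and no reset: what is moved stays moved. The work goes in short steps, Python scripts to look and compute and a tool call to move; the robot and the scene stay as the last step left them, time stands still between calls to the robot, and variables do not carry over. Pictures are saved under pics/ and viewed, at most 10 in all, crops included, and the job is handed in when it is done.

Besides the shell and the picture viewer there is one more tool, called after "Request:" by a JSON object that holds its "fn" and its "kwargs", one argument or row to a line. drive_tool: Moves the arm, as the interface text tells. Its arguments: {"type":"object","properties":{"rows":{"type":"array"}},"required":["rows"]}

```bash
mkdir -p pics; cat > h.py <<'E'
import numpy as np,cv2
from station import *
def pts(c,m):
    v,u=np.nonzero(m&(c['z_map']>0)); z=c['z_map'][v,u]
    P=np.c_[(u-c['cx'])/c['fx']*z,(v-c['cy'])/c['fy']*z,z]
    return (P-np.array(c['t']))@np.array(c['R']) , np.c_[u,v]
def save(n,im): cv2.imwrite('pics/'+n+'.png',im[...,::-1])
E
python3 - <<'E'
from h import *
s=sense();print(s['tcp_pos'],s['ee_rot'],s['time_s'])
a=capture('scene');b=capture('side')
save('scene',a['frame']);save('side',b['frame'])
for n,c in(('scene',a),('side',b)):
  print(n,np.round(c['R'],2).tolist(),c['t'])
  for l in('car_mid','stand','slot_mouth','road_mid','block1_mid','block0_mid','block2_mid'):
    for d in search_frame(l,c)[:3]:
      u,v=map(int,d['xy']);m=np.zeros((420,560),bool);m[v-1:v+2,u-1:u+2]=1
      p=pts(c,m)[0]
      print(l,round(d['p'],2),u,v,np.round(np.median(p,0),3) if len(p) else None)
E
```

```text
[0.18021349 0.59787498 0.24046801] [[ 9.57373169e-01 -2.88853459e-01 -5.42300878e-04]
 [-2.88853957e-01 -9.57370927e-01 -2.07338696e-03]
 [ 7.97219024e-05  2.14165080e-03 -9.99997703e-01]] 0.0
scene [[0.39, 0.92, -0.0], [0.49, -0.21, -0.85], [-0.78, 0.33, -0.53]] [-0.20414312 -0.1922004   1.53958596]
car_mid 0.87 275 270 [ 0.697 -0.073  0.026]
car_mid 0.67 146 261 [ 0.545 -0.344  0.025]
car_mid 0.54 201 217 [ 0.539 -0.201  0.111]
stand 0.66 206 244 [ 0.526 -0.192  0.019]
slot_mouth 0.9 206 241 [ 0.531 -0.192  0.029]
slot_mouth 0.59 349 201 [0.49  0.255 0.02 ]
slot_mouth 0.17 327 212 [0.519 0.164 0.021]
road_mid 0.79 322 223 [0.549 0.131 0.01 ]
road_mid 0.17 350 203 [0.501 0.252 0.02 ]
block1_mid 0.64 327 212 [0.519 0.164 0.021]
block0_mid 0.57 300 221 [0.53  0.074 0.02 ]
block2_mid 0.9 349 203 [0.498 0.25  0.02 ]
block2_mid 0.26 327 220 [0.548 0.148 0.015]
block2_mid 0.16 206 242 [ 0.531 -0.192  0.026]
side [[0.73, -0.68, 0.0], [-0.4, -0.43, -0.81], [0.55, 0.6, -0.58]] [-0.39240521  0.2693422   1.01677209]
car_mid 0.8 326 215 [ 0.691 -0.059  0.011]
car_mid 0.68 369 294 [ 0.514 -0.352  0.029]
car_mid 0.66 315 243 [ 0.501 -0.19   0.091]
stand 0.62 306 270 [ 0.441 -0.216  0.056]
slot_mouth 0.87 310 270 [ 0.447 -0.223  0.057]
road_mid 0.56 245 204 [0.544 0.141 0.019]
road_mid 0.4 309 271 [ 0.444 -0.223  0.056]
block1_mid 0.85 224 204 [0.497 0.184 0.02 ]
block0_mid 0.87 247 214 [0.514 0.095 0.02 ]
block2_mid 0.61 213 195 [0.503 0.248 0.019]
```

View pics/scene.png

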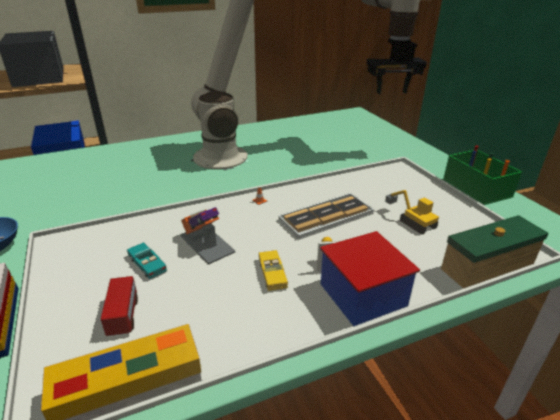

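View pics/side.png

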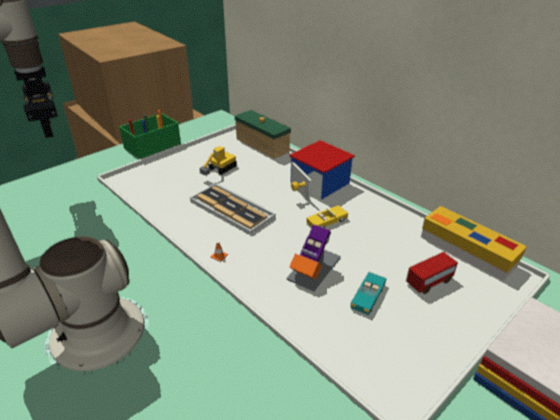

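The scene picture shows three convertibles: turquoise at (146,261), yellow at (273,269), and purple at (205,216) in the orange stand. The side picture shows the same three at (369,292), (328,216) and (315,243). By the description I want the purple one. I'll check it in a crop and fit the poses.

```bash
cat >> h.py <<'E'
def purple(c,box=None):
    h=cv2.cvtColor(c['frame'],cv2.COLOR_RGB2HSV)
    m=(h[...,0]>122)&(h[...,0]<165)&(h[...,1]>80)&(h[...,2]>25)
    n,l,s,_=cv2.connectedComponentsWithStats(m.astype(np.uint8))
    return m
E
python3 - <<'E'
from h import *
a=capture('scene');b=capture('side')
cr=np.hstack([cv2.resize(a['frame'][190:265,165:245],(400,375)),cv2.resize(b['frame'][215:290,275:355],(400,375))]);save('crop',cr)
A=[]
for c in(a,b):
  P,_=pts(c,purple(c)); k=(abs(P[:,0]-.52)<.12)&(abs(P[:,1]+.2)<.12)&(P[:,2]>.03)&(P[:,2]<.2);P=P[k]
  med=np.median(P,0);P=P[np.linalg.norm(P-med,axis=1)<.08]
  A.append(P);print(len(P),P.mean(0),P.min(0),P.max(0))
  e,V=np.linalg.eigh(np.cov(P.T));print(np.sqrt(e),V[:,2])
P=np.vstack(A);e,V=np.linalg.eigh(np.cov(P.T));print('all',P.mean(0),np.sqrt(e),V.T.round(3).tolist())
# base of stand: grey points z~8mm ; tray rim points z~18mm
for c in(a,b):
  P,uv=pts(c,np.ones((420,560),bool))
  for nm,k in(('base',(abs(P[:,0]-.52)<.12)&(abs(P[:,1]+.2)<.1)&(P[:,2]>.005)&(P[:,2]<.011)),('tray',(abs(P[:,0]-.53)<.12)&(abs(P[:,1]-.16)<.17)&(P[:,2]>.013)&(P[:,2]<.024))):
    Q=P[k][:,:2].astype(np.float32)
    # largest cluster via raster
    g=np.zeros((400,400),np.uint8);ij=((Q-[.33,-.35])*500).astype(int);g=np.zeros((200,400),np.uint8)
    ok=(ij[:,0]>=0)&(ij[:,0]<200)&(ij[:,1]>=0)&(ij[:,1]<400);g[ij[ok,0],ij[ok,1]]=1
    g=cv2.morphologyEx(g,cv2.MORPH_CLOSE,np.ones((5,5)))
    n,l,s,_=cv2.connectedComponentsWithStats(g);j=1+np.argmax(s[1:,4])
    sel=np.zeros(len(Q),bool);sel[ok]=l[ij[ok,0],ij[ok,1]]==j
    print(nm,sel.sum(),cv2.minAreaRect(Q[sel]))
E
```

```text
139 [ 0.53226213 -0.18506322  0.10788713] [ 0.48086961 -0.21766966  0.06573107] [ 0.54585498 -0.15728185  0.11948295]
[0.00514606 0.01118692 0.0191412 ] [-0.52078404 -0.67338905 -0.52472009]
479 [ 0.50187937 -0.18918885  0.09366388] [ 0.46233516 -0.2175233   0.05474543] [ 0.53377195 -0.15531295  0.12088833]
[0.00569882 0.01463405 0.02480462] [-0.67877536 -0.23608763 -0.6953608 ]
all [ 0.50871303 -0.18826091  0.09686296] [0.00679722 0.01452546 0.0269422 ] [[-0.596, -0.179, 0.783], [0.296, -0.955, 0.008], [-0.746, -0.236, -0.622]]
base 670 ((0.5062440633773804, -0.18693053722381592), (0.15176405012607574, 0.08110461384057999), 14.736474990844727)
tray 1677 ((0.5119682550430298, 0.16551372408866882), (0.11522259563207626, 0.26325350999832153), 6.934621334075928)
base 615 ((0.5028231739997864, -0.18533267080783844), (0.15337935090065002, 0.08244834840297699), 14.398385047912598)
tray 1528 ((0.5100319385528564, 0.16592417657375336), (0.11591581255197525, 0.2659556567668915), 7.109647750854492)
```

View pics/crop.png

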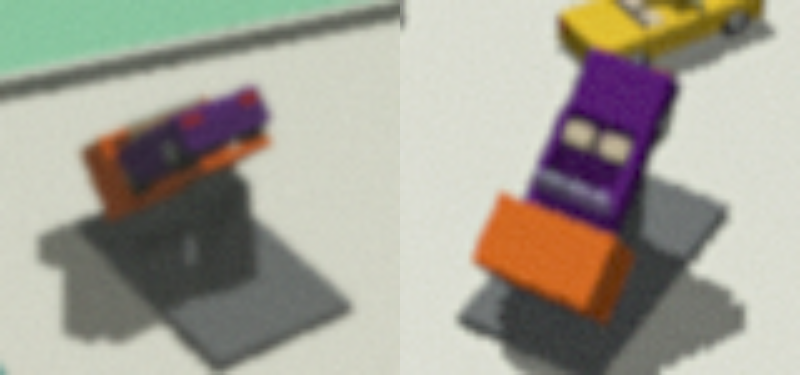

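The crop confirms the purple car, nose down in the orange sleeve. Next I'll work out car_mid in the stand frame.

```bash
cat >> h.py <<'E'
yaw=np.radians(14.6);S0=np.array([.5045,-.186,0])
c4,s4=np.cos(np.radians(40)),np.sin(np.radians(40))
L=np.array([-np.sin(yaw),np.cos(yaw),0]);H=np.array([np.cos(yaw),np.sin(yaw),0])
SL=H*c4+np.array([0,0,s4]);N=-H*s4+np.array([0,0,c4])
E
python3 - <<'E'
from h import *
for n in('scene','side'):
  c=capture(n);P,_=pts(c,purple(c));P=P[np.linalg.norm(P-[.508,-.188,.095],axis=1)<.09]
  Q=np.c_[(P-S0)@SL,(P-S0)@L,(P-S0)@N]*1e3
  print(n,np.percentile(Q,[0,2,5,25,50,75,95,98,100],axis=0).round(1).T.tolist())
  # orange sleeve
  h=cv2.cvtColor(c['frame'],cv2.COLOR_RGB2HSV);m=(h[...,0]<14)&(h[...,1]>150)&(h[...,2]>70)
  P,_=pts(c,m);P=P[np.linalg.norm(P-[.46,-.19,.05],axis=1)<.07]
  Q=np.c_[(P-S0)@SL,(P-S0)@L,(P-S0)@N]*1e3
  print('  or',np.percentile(Q,[2,5,25,50,75,95,98],axis=0).round(1).T.tolist())
E
```

```text
scene [[16.1, 25.3, 33.6, 93.8, 95.5, 96.7, 98.8, 99.5, 100.7], [-26.0, -25.3, -24.8, -20.2, -6.4, 4.9, 16.0, 19.5, 20.7], [56.3, 56.6, 57.1, 60.9, 65.2, 69.3, 73.8, 74.3, 75.6]]
  or [[-20.8, -12.0, -0.3, 7.6, 11.2, 36.3, 48.6], [-34.0, -33.6, -32.9, -31.6, -22.6, -14.1, 20.3], [46.4, 46.8, 50.2, 61.5, 74.5, 82.5, 82.8]]
side [[14.5, 15.6, 17.6, 36.8, 63.4, 79.4, 92.3, 94.5, 96.6], [-24.3, -23.4, -23.0, -17.2, -3.1, 10.5, 20.3, 21.8, 24.4], [56.9, 60.9, 61.7, 72.9, 75.8, 77.7, 79.9, 80.8, 86.6]]
  or [[-26.9, -25.5, -17.9, -8.3, 1.1, 8.9, 11.1], [-32.1, -31.5, -25.1, -7.8, 10.0, 26.2, 28.5], [51.4, 59.9, 84.1, 86.3, 87.8, 89.9, 90.5]]
```

Request:
{"fn": "drive_tool", "kwargs": {
  "rows": [
    [100,40,-40,0,0,0,0.11],
    [100,40,-40,0,0,0,0.11],
    [100,35,-41,0,0,0,0.11],
    [100,30,-41,0,0,0,0.11],
    [100,30,-41,0,0,0,0.11]
  ]
}}

```text
time_s: 1.42
tcp_pos: [0.3164, 0.439, 0.2416]
ee_rot: [[0.966, 0.26, 0.0], [0.26, -0.966, 0.0], [0.0, -0.0, -1.0]]
wrist_force: [0.2, 0.2, 0.2]
gripper_width: 1.003
gripper_force: 0.0
```

Request:
{"fn": "drive_tool", "kwargs": {
  "rows": [
    [100,10,-41,0,0,0,0],
    [100,10,-41,0,0,0,0],
    [100,5,-41,0,0,0,0],
    [100,5,-41,0,0,0,0],
    [100,5,-41,0,0,0,0]
  ]
}}

```text
time_s: 1.83
tcp_pos: [0.3502, 0.2345, 0.2417]
ee_rot: [[0.967, 0.255, 0.0], [0.255, -0.967, 0.0], [0.0, -0.0, -1.0]]
wrist_force: [0.3, -0.6, -0.2]
gripper_width: 1.001
gripper_force: 0.0
```

Request:
{"fn": "drive_tool", "kwargs": {
  "rows": [
    [100,0,-41,0,0.025,-0.0966,0],
    [100,0,-41,0,0.025,-0.0966,0],
    [100,0,-41,0,0.025,-0.0966,0],
    [100,0,-41,0,0.025,-0.0966,0],
    [100,0,-41,0,0.025,-0.0966,0]
  ]
}}

```text
time_s: 2.25
tcp_pos: [0.3492, 0.0306, 0.2419]
ee_rot: [[0.845, 0.258, 0.468], [0.226, -0.966, 0.123], [0.484, 0.002, -0.875]]
wrist_force: [1.3, -1.8, 0.5]
gripper_width: 0.993
gripper_force: 0.0
```

Request:
{"fn": "drive_tool", "kwargs": {
  "rows": [
    [100,0,-41,0,0.025,-0.0966,0],
    [100,0,-41,0,0.025,-0.0966,0],
    [100,0,-41,0,0,0,0],
    [100,0,-41,0,0,0,0],
    [100,0,0,0,0,0,0]
  ]
}}

```text
time_s: 2.67
tcp_pos: [0.3514, -0.0736, 0.2418]
ee_rot: [[0.777, 0.236, 0.584], [0.191, -0.972, 0.138], [0.6, 0.005, -0.8]]
wrist_force: [0.4, 0.2, 1.1]
gripper_width: 1.002
gripper_force: 0.0
```

```bash
python3 - <<'E'
from h import *
s=sense();print(s['joints'],s['tcp_pos'],s['ee_rot'])
R=np.array(s['ee_rot']);mid=S0+.038*SL-.0015*L+.0685*N
from scipy.spatial.transform import Rotation as Q
Rg=np.c_[SL,-L,-N]
print(mid,(mid+.09*N-s['tcp_pos'])*1e3,Q.from_matrix(Rg@R.T).as_rotvec())
E
```

```text
[ 15.98755739 -23.11194226 -54.38604938   4.40426884 -21.9291146
  84.19404152] [ 0.35136314 -0.07364532  0.24176056] [[ 0.77662054  0.23558501  0.58426043]
 [ 0.19131382 -0.97184118  0.13756361]
 [ 0.60021626  0.00494237 -0.79982249]]
[ 0.49043866 -0.19121276  0.07689997] [  83.09269321 -132.14987232  -95.91658177] [ 0.01804505 -0.05150622  0.01712473]
```

Request:
{"fn": "drive_tool", "kwargs": {
  "rows": [
    [100,35,-10,0,0,0,0],
    [100,30,-30,0,0,0,0],
    [100,18,-40,0,0,0,0],
    [100,0,-40,-10,0,0,0],
    [100,0,-12,-20,0,0,0]
  ]
}}

```text
time_s: 3.08
tcp_pos: [0.4002, -0.1512, 0.2168]
ee_rot: [[0.785, 0.233, 0.573], [0.197, -0.972, 0.125], [0.587, 0.015, -0.81]]
wrist_force: [0.3, -0.5, -0.5]
gripper_width: 1.0
gripper_force: 0.0
```

Request:
{"fn": "drive_tool", "kwargs": {
  "rows": [
    [100,0,0,-20,0.018,-0.051,0.017],
    [100,0,0,-10,0,0,0],
    [100,0,0,0,0,0,0],
    [100,0,0,0,0,0,0]
  ]
}}

```text
time_s: 3.42
tcp_pos: [0.3957, -0.1493, 0.1893]
ee_rot: [[0.77, 0.245, 0.589], [0.198, -0.969, 0.146], [0.606, 0.004, -0.795]]
wrist_force: [-0.7, 0.1, 0.6]
gripper_width: 1.002
gripper_force: 0.0
```

```bash
cat > st.py <<'E'
from h import *
from scipy.spatial.transform import Rotation as Q
s=sense();print(s['time_s'],s['joints'].round(1) if hasattr(s['joints'],'round') else s['joints'],s['tcp_pos'])
R=np.array(s['ee_rot']);mid=S0+.038*SL-.0015*L+.0685*N
Rg=np.c_[SL,-L,-N]
d=np.array(s['tcp_pos'])-mid
print('tcp rel mid s,l,n mm',d@SL*1e3,d@L*1e3,d@N*1e3,'to mid',-d*1e3,'rot',Q.from_matrix(Rg@R.T).as_rotvec())
E
python3 - <<'E'
exec(open('st.py').read())
c=capture('wrist');save('w1',c['frame']);np.save('w1.npy',{k:c[k] for k in c},allow_pickle=True)
print(c['T_tool_cam'],c['fx'],c['cx'],c['cy'])
for l in('car_mid','slot_mouth'):
  for x in search_frame(l,c)[:2]:print(l,x)
E
```

```text
3.4167 [-14.6  -3.9 -36.2 -36.8 -28.9 146.9] [ 0.39572566 -0.14933829  0.1892939 ]
tcp rel mid s,l,n mm 10.119696899155668 64.39655315884698 138.22841170680888 to mid [  94.71300458  -41.87446819 -112.39392245] rot [ 0.01560834 -0.04402831  0.00688888]
[[ 2.83764861e-04 -9.57202097e-01 -2.89420222e-01  7.96169772e-02]
 [ 9.99999953e-01  3.04282360e-04 -2.58961353e-05 -4.61916221e-04]
 [ 1.12853303e-04 -2.89420201e-01  9.57202139e-01 -1.43086729e-01]
 [ 0.00000000e+00  0.00000000e+00  0.00000000e+00  1.00000000e+00]] 325.19226210127806 283.440085464372 208.80575358657097
car_mid {'xy': [346.6, 190.5], 'p': 0.84}
car_mid {'xy': [277.3, 81.4], 'p': 0.64}
slot_mouth {'xy': [318.2, 244.3], 'p': 0.87}
slot_mouth {'xy': [107.1, 181.8], 'p': 0.38}
```

View pics/w1.png

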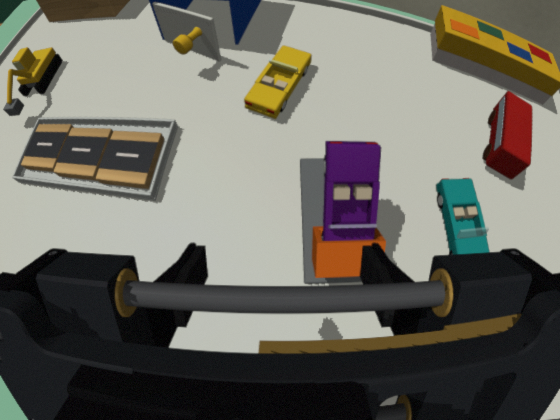

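Wrist view: the purple car is at about (352,190), nose in the orange sleeve at (348,252). The turquoise car (465,215) and the yellow one (280,80) stand apart from it. I'll measure the car from this view.

```bash
cat >> h.py <<'E'
def wpts(c,s,m):
    v,u=np.nonzero(m&(c['z_map']>0)); z=c['z_map'][v,u]
    a,b=(u-c['cx'])/c['fx'],(v-c['cy'])/c['fy'];r=np.hypot(a,b)+1e-9;t=np.tan(r)
    P=np.c_[a/r*t*z,b/r*t*z,z,np.ones(len(z))]@np.array(c['T_tool_cam']).T
    return P[:,:3]@np.array(s['ee_rot']).T+np.array(s['tcp_pos'])
E
python3 - <<'E'
exec(open('st.py').read())
c=capture('wrist')
for nm in('car','or'):
  h=cv2.cvtColor(c['frame'],cv2.COLOR_RGB2HSV)
  m=purple(c) if nm=='car' else (h[...,0]<14)&(h[...,1]>150)&(h[...,2]>70)
  m[:100]=0;m[285:]=0;m[:,:290]=0;m[:,400:]=0
  P=wpts(c,s,m);P=P[np.linalg.norm(P-mid,axis=1)<.12];D=P-mid
  q=np.c_[D@SL,D@L,D@N]*1e3
  print(nm,len(q),np.percentile(q,[0,2,10,50,90,98,100],axis=0).round(1).T.tolist())
  if nm=='car':
    k=q[:,2]>0
    for lo,hi in((-20,0),(0,20),(20,40),(40,60)):
      w=q[(q[:,0]>lo)&(q[:,0]<hi)];print(lo,np.percentile(w,[2,50,98],axis=0).round(1).T.tolist())
E
```

```text
3.5667 [-14.5  -4.  -36.1 -36.9 -28.9 147.1] [ 0.39632622 -0.14875766  0.19056982]
tcp rel mid s,l,n mm 11.497167176599204 64.80704848284711 138.73818047740312 to mid [  94.11244003  -42.4550964  -113.66984881] rot [ 0.01638819 -0.04055468  0.00501146]
car 4437 [[-40.0, -28.2, -21.1, 21.0, 52.8, 58.2, 59.2], [-47.0, -19.2, -15.5, 4.0, 24.4, 26.7, 27.6], [-72.8, -6.7, -5.8, 7.8, 9.0, 9.6, 19.2]]
-20 [[-19.6, -10.2, -0.5], [-19.3, 2.4, 26.6], [-6.9, -4.7, 9.2]]
0 [[0.3, 6.2, 19.9], [-20.2, 1.9, 26.8], [-7.0, 4.9, 9.3]]
20 [[20.8, 31.4, 39.7], [-18.7, 5.1, 26.7], [0.3, 8.1, 9.7]]
40 [[40.4, 50.1, 58.8], [-18.2, 5.0, 27.1], [-5.1, 8.0, 9.6]]
or 1964 [[-86.0, -62.8, -59.0, -41.7, -27.7, -26.9, -26.2], [-29.2, -26.5, -5.2, 16.0, 33.6, 34.5, 35.0], [-22.0, -17.5, 4.9, 18.2, 19.1, 19.6, 20.5]]
```

Request:
{"fn": "drive_tool", "kwargs": {
  "rows": [
    [100,5,-31,-4,0.008,-0.02,0.002],
    [100,4,-31,-4,0.008,-0.02,0.003],
    [100,14,4,-17,0,0,0],
    [100,14,4,-18,0,0,0],
    [100,13,3,-17,0,0,0]
  ]
}}

```text
time_s: 4.03
tcp_pos: [0.4457, -0.197, 0.1302]
ee_rot: [[0.745, 0.247, 0.619], [0.191, -0.969, 0.158], [0.639, 0.0, -0.769]]
wrist_force: [-0.0, -0.5, 0.3]
gripper_width: 0.996
gripper_force: 0.0
```

Request:
{"fn": "drive_tool", "kwargs": {
  "rows": [
    [100,0,0,0,0,0,0],
    [100,0,0,0,0,0,0],
    [100,0,0,0,0,0,0]
  ]
}}

```text
time_s: 4.28
tcp_pos: [0.4452, -0.1956, 0.1309]
ee_rot: [[0.745, 0.251, 0.618], [0.193, -0.968, 0.161], [0.639, 0.0, -0.77]]
wrist_force: [-0.4, 0.1, 0.0]
gripper_width: 0.999
gripper_force: 0.0
```

```bash
cat > look.py <<'E'
exec(open('st.py').read())
c=capture('wrist')
m=purple(c)
P=wpts(c,s,m);P=P[np.linalg.norm(P-mid,axis=1)<.075];D=P-mid
q=np.c_[D@SL,D@L,D@N]*1e3
print('car',len(q),np.percentile(q,[0,2,10,50,90,98,100],axis=0).round(1).T.tolist())
E
python3 look.py
```

```text
4.2833 [-27.1  10.1 -28.4 -54.4 -31.5 174.4] [ 0.44524262 -0.19556533  0.13090504]
tcp rel mid s,l,n mm 0.3691186470394511 7.180514352901226 70.18887609382446 to mid [ 45.19604635   4.35257221 -54.00506339] rot [ 0.00141158 -0.00538355  0.00070999]
car 7854 [[-42.5, -28.4, -21.0, 23.0, 52.7, 58.2, 59.0], [-30.1, -19.9, -16.3, 3.0, 22.6, 26.0, 27.1], [-55.3, -6.6, -5.8, 7.8, 8.9, 9.4, 20.5]]
```

Joint 6 is close to its limit (174 of 177), so I'll take the equivalent half-turned grasp by turning 180° about the tool axis.

Request:
{"fn": "drive_tool", "kwargs": {
  "rows": [
    [100,0,0,0,0.0651,0.017,-0.0802],
    [100,0,0,0,0.0651,0.017,-0.0802],
    [100,0,0,0,0.0651,0.017,-0.0802],
    [100,0,0,0,0.0651,0.017,-0.0802],
    [100,0,0,0,0.0651,0.017,-0.0802]
  ]
}}

```text
time_s: 4.75
tcp_pos: [0.4452, -0.1957, 0.1317]
ee_rot: [[0.77, -0.157, 0.619], [-0.321, -0.933, 0.163], [0.552, -0.324, -0.768]]
wrist_force: [-0.5, -0.5, -0.1]
gripper_width: 0.996
gripper_force: 0.0
```

```bash
python3 st.py
```

```text
4.75 [-27.3  10.1 -28.3 -54.5 -31.8 144.2] [ 0.44523463 -0.19565653  0.13167761]
tcp rel mid s,l,n mm 0.8421912217194739 7.094273199182142 70.8004409377352 to mid [ 45.20402757   4.44377004 -54.77763443] rot [-0.32837352 -0.08969473  0.40486558]
```

Direction is right, so I'll continue.

Request:
{"fn": "drive_tool", "kwargs": {
  "rows": [
    [100,0,0,0,0.0651,0.017,-0.0802],
    [100,0,0,0,0.0651,0.017,-0.0802],
    [100,0,0,0,0.0651,0.017,-0.0802],
    [100,0,0,0,0.0651,0.017,-0.0802],
    [100,0,0,0,0.0651,0.017,-0.0802]
  ]
}}

```text
time_s: 5.17
tcp_pos: [0.4452, -0.1957, 0.1317]
ee_rot: [[0.589, -0.519, 0.62], [-0.744, -0.647, 0.165], [0.315, -0.559, -0.767]]
wrist_force: [0.4, -0.4, -0.4]
gripper_width: 1.003
gripper_force: 0.0
```

Request:
{"fn": "drive_tool", "kwargs": {
  "rows": [
    [100,0,0,0,0.0651,0.017,-0.0802],
    [100,0,0,0,0.0651,0.017,-0.0802],
    [100,0,0,0,0.0651,0.017,-0.0802],
    [100,0,0,0,0.0651,0.017,-0.0802],
    [100,0,0,0,0.0651,0.017,-0.0802]
  ]
}}

```text
time_s: 5.58
tcp_pos: [0.4452, -0.1957, 0.1317]
ee_rot: [[0.252, -0.742, 0.621], [-0.968, -0.188, 0.167], [-0.007, -0.644, -0.765]]
wrist_force: [0.0, -0.4, -0.1]
gripper_width: 1.0
gripper_force: 0.0
```

Request:
{"fn": "drive_tool", "kwargs": {
  "rows": [
    [100,0,0,0,0.0651,0.017,-0.0802],
    [100,0,0,0,0.0651,0.017,-0.0802],
    [100,0,0,0,0.0651,0.017,-0.0802],
    [100,0,0,0,0.0651,0.017,-0.0802],
    [100,0,0,0,0.0651,0.017,-0.0802]
  ]
}}

```text
time_s: 6.0
tcp_pos: [0.4452, -0.1957, 0.1317]
ee_rot: [[-0.152, -0.767, 0.624], [-0.932, 0.321, 0.167], [-0.329, -0.556, -0.763]]
wrist_force: [0.5, -0.0, 0.8]
gripper_width: 1.0
gripper_force: 0.0
```

Request:
{"fn": "drive_tool", "kwargs": {
  "rows": [
    [100,0,0,0,0.0651,0.017,-0.0802],
    [100,0,0,0,0.0651,0.017,-0.0802],
    [100,0,0,0,0.0651,0.017,-0.0802],
    [100,0,0,0,0.0651,0.017,-0.0802],
    [100,0,0,0,0.0651,0.017,-0.0802]
  ]
}}

```text
time_s: 6.42
tcp_pos: [0.4452, -0.1957, 0.1317]
ee_rot: [[-0.514, -0.586, 0.626], [-0.646, 0.745, 0.166], [-0.564, -0.319, -0.762]]
wrist_force: [-0.9, 0.2, 0.8]
gripper_width: 1.003
gripper_force: 0.0
```

Request:
{"fn": "drive_tool", "kwargs": {
  "rows": [
    [100,0,0,0,0.0651,0.017,-0.0802],
    [100,0,0,0,0.0651,0.017,-0.0802],
    [100,0,0,0,0.0651,0.017,-0.0802],
    [100,0,0,0,0.0651,0.017,-0.0802],
    [100,0,0,0,0.0651,0.017,-0.0802]
  ]
}}

```text
time_s: 6.83
tcp_pos: [0.4452, -0.1957, 0.1316]
ee_rot: [[-0.738, -0.249, 0.628], [-0.187, 0.969, 0.164], [-0.649, 0.003, -0.761]]
wrist_force: [0.1, 0.0, 0.2]
gripper_width: 1.001
gripper_force: 0.0
```

```bash
sed -i 's/SL,-L,-N/-SL,L,-N/' st.py; python3 look.py
```

```text
6.8333 [-28.   10.2 -28.3 -55.8 -32.1  -3.9] [ 0.44518144 -0.19567777  0.13164876]
tcp rel mid s,l,n mm 0.7801119544793097 7.087119860430307 70.81487316546279 to mid [ 45.25722161   4.46501808 -54.74878638] rot [-0.00483768  0.00670031  0.0033546 ]
car 4104 [[-24.2, -23.1, -20.1, 12.7, 36.7, 41.0, 42.5], [-20.8, -19.8, -17.0, 2.9, 23.1, 25.9, 26.8], [-8.4, -6.7, -5.9, 7.7, 8.8, 9.5, 20.2]]
```

Request:
{"fn": "drive_tool", "kwargs": {
  "rows": [
    [100,1,-4,0,-0.005,0.007,0.003],
    [100,13,3.4,-16,0,0,0],
    [100,13,3.4,-16,0,0,0],
    [100,11,3,-13.5,0,0,0],
    [100,7,1.8,-8.7,0,0,0]
  ]
}}

```text
time_s: 7.3
tcp_pos: [0.4911, -0.1881, 0.0754]
ee_rot: [[-0.741, -0.258, 0.62], [-0.2, 0.966, 0.162], [-0.641, -0.004, -0.767]]
wrist_force: [0.7, 0.1, -0.0]
gripper_width: 1.004
gripper_force: 0.0
```

Request:
{"fn": "drive_tool", "kwargs": {
  "rows": [
    [100,0,0,0,0,0,0],
    [100,0,0,0,0,0,0]
  ]
}}

```text
time_s: 7.47
tcp_pos: [0.4902, -0.1884, 0.0759]
ee_rot: [[-0.742, -0.257, 0.62], [-0.199, 0.966, 0.163], [-0.641, -0.003, -0.768]]
wrist_force: [0.2, -0.2, 0.5]
gripper_width: 1.003
gripper_force: 0.0
```

```bash
python3 look.py; python3 - <<'E'
from h import *
b=capture('side');save('g1',cv2.resize(b['frame'][170:320,215:415],(800,600)))
E
```

```text
7.4667 [-26.5  19.  -25.5 -63.7 -28.1   4.9] [ 0.49021866 -0.18836797  0.07593281]
tcp rel mid s,l,n mm -0.23544996466546483 2.8083767660659746 -1.0649746613488524 to mid [ 0.21999898 -2.84478214  0.96716224] rot [ 0.00315844 -0.00198528 -0.00479793]
car 4070 [[-33.6, -32.6, -21.1, 18.0, 31.0, 38.4, 42.5], [-21.0, -20.3, -17.6, 1.7, 23.3, 26.2, 27.0], [-7.6, -6.2, -0.5, 7.9, 8.9, 62.1, 63.9]]
```

View pics/g1.png

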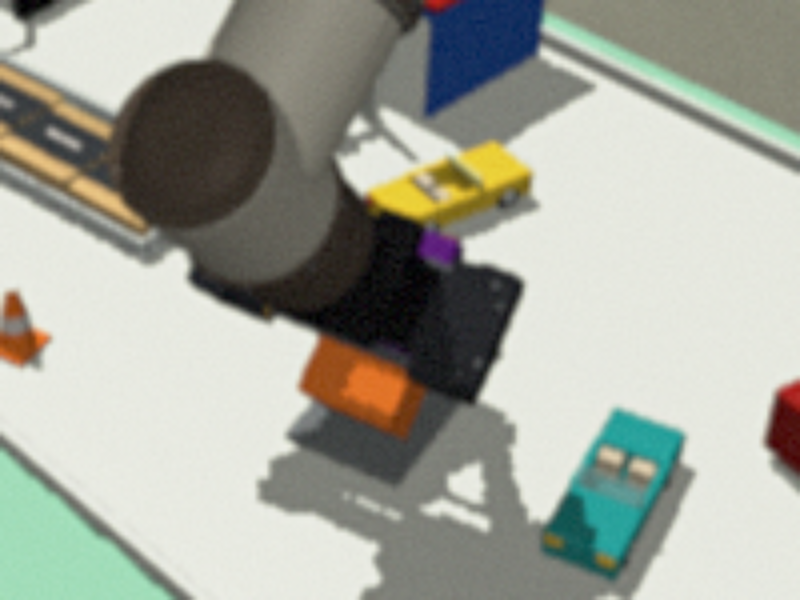

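The crop shows the gripper across the purple car: tail visible at (440,245), sleeve at (360,390), and everything clear. Closing now.

Request:
{"fn": "drive_tool", "kwargs": {
  "rows": [
    [45,0,0,0,0,0,0],
    [40,0,0,0,0,0,0],
    [30,0,0,0,0,0,0],
    [20,0,0,0,0,0,0],
    [20,0,0,0,0,0,0]
  ]
}}

```text
time_s: 7.98
tcp_pos: [0.4901, -0.1883, 0.0761]
ee_rot: [[-0.742, -0.255, 0.62], [-0.196, 0.967, 0.162], [-0.641, -0.002, -0.767]]
wrist_force: [0.4, -0.2, -0.0]
gripper_width: 0.708
gripper_force: 0.0
```

Request:
{"fn": "drive_tool", "kwargs": {
  "rows": [
    [20,0,0,0,0,0,0],
    [20,0,0,0,0,0,0],
    [20,0,0,0,0,0,0]
  ]
}}

```text
time_s: 8.23
tcp_pos: [0.4903, -0.1884, 0.0759]
ee_rot: [[-0.742, -0.255, 0.62], [-0.196, 0.967, 0.162], [-0.641, -0.002, -0.767]]
wrist_force: [-0.9, -1.2, 0.4]
gripper_width: 0.547
gripper_force: 30.0
```

Request:
{"fn": "drive_tool", "kwargs": {
  "rows": [
    [20,3,0.8,2.6,0,0,0],
    [20,5.9,1.5,5.2,0,0,0],
    [20,5.9,1.5,5.2,0,0,0],
    [20,0,0,0,0,0,0]
  ]
}}

```text
time_s: 8.57
tcp_pos: [0.5059, -0.184, 0.0895]
ee_rot: [[-0.741, -0.256, 0.621], [-0.198, 0.967, 0.163], [-0.642, -0.002, -0.767]]
wrist_force: [-0.3, 0.1, -0.8]
gripper_width: 0.548
gripper_force: 30.0
```

```bash
python3 look.py; python3 -c "
from h import *
print(sense()['wrist_force'])"
```

```text
8.5667 [-23.8  18.1 -24.4 -60.5 -27.3  -0.9] [ 0.50588463 -0.18401943  0.08945704]
tcp rel mid s,l,n mm 20.91075523988741 3.067597698873314 -1.1541160825656438 to mid [-15.44596414  -7.19333058 -12.55707017] rot [ 0.00228347 -0.00084867 -0.00397175]
car 9170 [[-24.7, -23.8, -20.7, -5.0, 46.8, 52.0, 55.0], [-24.5, -19.5, -16.1, 3.3, 22.8, 26.4, 31.1], [-16.3, -5.9, 6.5, 8.0, 8.9, 9.5, 74.3]]
[-0.10543504 -1.51609557 -0.26994126]
```

Request:
{"fn": "drive_tool", "kwargs": {
  "rows": [
    [20,8.9,2.3,7.8,0,0,0],
    [20,11.8,3.1,10.4,0,0,0],
    [20,11.8,3.1,10.4,0,0,0],
    [20,11.8,3.1,10.4,0,0,0],
    [20,8.9,2.3,9,0,0,0]
  ]
}}

```text
time_s: 9.03
tcp_pos: [0.5584, -0.1699, 0.1367]
ee_rot: [[-0.743, -0.255, 0.619], [-0.196, 0.967, 0.163], [-0.64, -0.0, -0.768]]
wrist_force: [-0.3, -0.3, -2.5]
gripper_width: 0.545
gripper_force: 30.0
```

Request:
{"fn": "drive_tool", "kwargs": {
  "rows": [
    [20,-2,1,25,0,0,0],
    [20,-2,0,30,0,0,0],
    [20,0,0,30,0,0,0],
    [20,0,0,20,0,0,0],
    [20,0,0,0,0,0,0]
  ]
}}

```text
time_s: 9.45
tcp_pos: [0.5554, -0.1697, 0.2466]
ee_rot: [[-0.737, -0.256, 0.626], [-0.199, 0.967, 0.161], [-0.646, -0.006, -0.763]]
wrist_force: [0.0, 0.2, -2.0]
gripper_width: 0.546
gripper_force: 30.0
```

```bash
python3 st.py; python3 - <<'E'
from h import *
w=capture('wrist');b=capture('scene')
save('w2',np.hstack([cv2.resize(w['frame'],(400,300)),cv2.resize(b['frame'][120:270,130:330],(400,300))]))
E
```

```text
9.45 [-11.8   6.7 -18.3 -32.5 -32.1 -40.5] [ 0.55541671 -0.16968513  0.24663376]
tcp rel mid s,l,n mm 161.4284400055663 4.453504375099631 86.11717502764284 to mid [ -64.97804706  -21.52762383 -169.73378447] rot [ 0.00475676  0.00564727 -0.00421598]
```

View pics/w2.png

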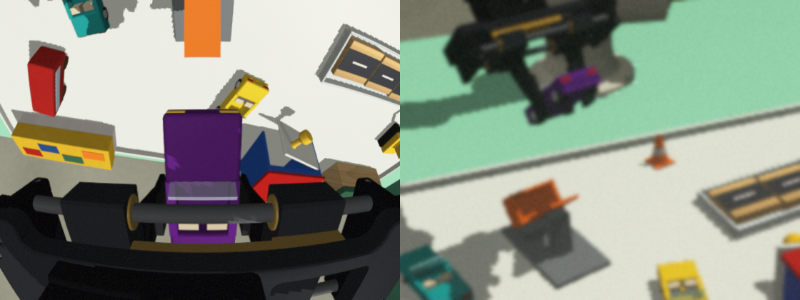

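The left half shows the car held straight between the pads at about (202,175). The right half shows the stand empty at (540,210). Next: level it, turn it and carry it to the road.

Request:
{"fn": "drive_tool", "kwargs": {
  "rows": [
    [20,-4,10,0,-0.025,0.097,0],
    [20,-6,20,0,-0.025,0.097,0],
    [20,-6,25,0,-0.025,0.097,0],
    [20,-6,25,0,-0.025,0.097,0],
    [20,-6,25,0,-0.025,0.097,0]
  ]
}}

```text
time_s: 9.97
tcp_pos: [0.5244, -0.0662, 0.2388]
ee_rot: [[-0.948, -0.254, 0.194], [-0.248, 0.967, 0.055], [-0.201, 0.004, -0.98]]
wrist_force: [0.1, 0.0, -3.6]
gripper_width: 0.542
gripper_force: 30.0
```

Request:
{"fn": "drive_tool", "kwargs": {
  "rows": [
    [20,-6,25,0,-0.025,0.097,0],
    [20,-5,25,0,-0.025,0.097,0],
    [20,-5,25,0,0,0,0.11],
    [20,0,25,0,0,0,0.11],
    [20,0,25,0,0,0,0.11]
  ]
}}

```text
time_s: 10.38
tcp_pos: [0.5095, 0.0594, 0.2383]
ee_rot: [[-0.83, -0.558, 0.001], [-0.558, 0.83, 0.011], [-0.007, 0.008, -1.0]]
wrist_force: [0.4, -0.5, -2.1]
gripper_width: 0.549
gripper_force: 30.0
```

Request:
{"fn": "drive_tool", "kwargs": {
  "rows": [
    [20,0,25,0,0,0,0.11],
    [20,0,25,0,0,0,0.11],
    [20,0,25,0,0,0,0.11],
    [20,0,20,0,0,0,0.11],
    [20,0,11,0,0,0,0.11]
  ]
}}

```text
time_s: 10.8
tcp_pos: [0.5097, 0.1659, 0.2384]
ee_rot: [[-0.415, -0.91, -0.004], [-0.91, 0.414, 0.013], [-0.01, 0.009, -1.0]]
wrist_force: [0.3, -0.5, -2.6]
gripper_width: 0.547
gripper_force: 30.0
```

Request:
{"fn": "drive_tool", "kwargs": {
  "rows": [
    [20,0,0,-12,0,0,0.11],
    [20,0,0,-20,0,0,0.11],
    [20,0,0,-20,0,0,0.11],
    [20,0,0,-10,0,0,0.11],
    [20,0,0,0,0,0,0.11]
  ]
}}

```text
time_s: 11.22
tcp_pos: [0.5077, 0.1627, 0.1735]
ee_rot: [[0.12, -0.993, -0.017], [-0.993, -0.12, 0.008], [-0.01, 0.016, -1.0]]
wrist_force: [-0.4, -0.2, -2.5]
gripper_width: 0.552
gripper_force: 30.0
```

Request:
{"fn": "drive_tool", "kwargs": {
  "rows": [
    [20,0,0,0,0,0,0],
    [20,0,0,0,0,0,0]
  ]
}}

```text
time_s: 11.38
tcp_pos: [0.5102, 0.1637, 0.1775]
ee_rot: [[0.112, -0.994, -0.01], [-0.994, -0.112, 0.011], [-0.012, 0.008, -1.0]]
wrist_force: [0.9, 0.1, -1.7]
gripper_width: 0.544
gripper_force: 30.0
```

```bash
cat > fin.py <<'E'
from h import *
from scipy.spatial.transform import Rotation as Q
s=sense();R=np.array(s['ee_rot']);a=np.radians(7)
Rg=np.c_[[np.sin(a),-np.cos(a),0],[-np.cos(a),-np.sin(a),0],[0,0,-1]]
print(s['time_s'],np.round(s['joints'],1),(np.array([.511,.166,.178])-s['tcp_pos'])*1e3,Q.from_matrix(Rg@R.T).as_rotvec(),s['gripper_width'])
A=[]
for n in('scene','side'):
  c=capture(n);P,uv=pts(c,purple(c));P=P[np.linalg.norm(P-s['tcp_pos'],axis=1)<.09];A.append(P)
  q=(P-s['tcp_pos'])@R*1e3
  print(n,len(q),np.percentile(q,[1,10,50,90,99],axis=0).round(1).T.tolist()) if len(q) else 0
  save('f_'+n,cv2.resize(c['frame'][100:280,200:440] if n=='scene' else c['frame'][80:260,120:360],(400,300)))
E
python3 fin.py; cd pics; python3 -c "
import cv2,numpy as np
cv2.imwrite('f.png',np.hstack([cv2.imread('f_scene.png'),cv2.imread('f_side.png')]))"
```

```text
11.3833 [ 34.7  16.9 -16.8  -1.  -56.4 -27.7] [0.82857705 2.26360314 0.50458279] [-0.01067783 -0.00966333  0.00961267] 0.5440075017453971
scene 157 [[-50.8, -36.2, 33.6, 55.5, 62.0], [-25.3, -23.7, -12.3, 8.3, 19.7], [-11.1, -9.7, -8.4, -4.5, -0.6]]
side 236 [[-23.2, 11.9, 37.6, 60.2, 62.3], [-20.4, -12.6, 11.3, 25.4, 40.9], [-58.6, -11.1, -8.2, 2.4, 8.8]]
```

View pics/f.png

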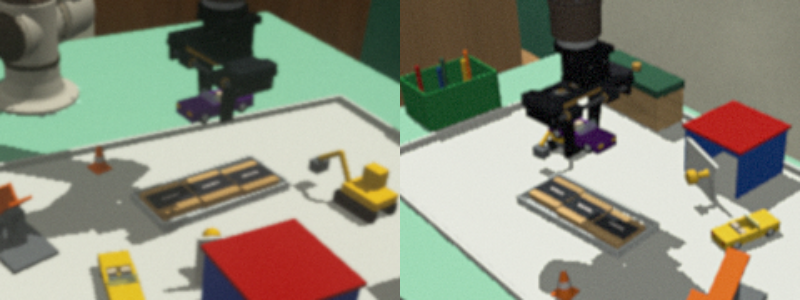

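The pictures show the car level over the tray, wheels down and parallel to the road, with the other objects undisturbed. I'll make a small correction, let it settle and hand in.

Request:
{"fn": "drive_tool", "kwargs": {
  "rows": [
    [20,1,2,0,-0.01,-0.01,0.01],
    [20,0,0,0,0,0,0],
    [20,0,0,0,0,0,0],
    [20,0,0,0,0,0,0],
    [20,0,0,0,0,0,0]
  ]
}}

```text
time_s: 11.9
tcp_pos: [0.5117, 0.1662, 0.1796]
ee_rot: [[0.126, -0.992, 0.004], [-0.992, -0.126, 0.002], [-0.002, -0.004, -1.0]]
wrist_force: [-0.6, 0.1, -2.2]
gripper_width: 0.545
gripper_force: 30.0
```

Request:
{"fn": "drive_tool", "kwargs": {
  "rows": [
    [20,0,0,0,0,0,0],
    [20,0,0,0,0,0,0],
    [20,0,0,0,0,0,0],
    [20,0,0,0,0,0,0],
    [20,0,0,0,0,0,0]
  ]
}}

```text
time_s: 12.32
tcp_pos: [0.5118, 0.1661, 0.1794]
ee_rot: [[0.126, -0.992, 0.004], [-0.992, -0.126, 0.002], [-0.001, -0.004, -1.0]]
wrist_force: [-0.9, -0.6, -2.7]
gripper_width: 0.55
gripper_force: 30.0
```

```bash
python3 fin.py; python3 -c "
from station import *
print(finish_job())"
```

```text
12.3167 [ 35.3  16.7 -17.2   0.  -55.9 -28.1] [-0.78551005 -0.1192117  -1.39782463] [-0.00176211  0.00374067 -0.00382759] 0.5499813519546604
scene 155 [[-50.4, -40.3, 34.0, 57.1, 61.9], [-26.0, -24.2, -13.8, 8.2, 13.6], [-10.6, -9.6, -8.4, -4.2, -0.3]]
side 229 [[-24.1, 12.1, 37.2, 59.6, 62.2], [-18.5, -11.2, 12.6, 24.9, 38.2], [-45.1, -10.2, -7.7, 3.2, 11.1]]
the job is handed in; nothing more can be done
None
```

The job is handed in at about 12.3 s of the 32 s allowed: the purple convertible is out of the stand and held still in the gripper, level and in line with the road, its centre about 16 cm above the road's middle, and nothing else looked moved in the last pictures.

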